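Turn the slide tray round, load it into the reader's rails and shut the catch

TASK

The slide tray lies the wrong way round for the slide reader. Turn it end for end, keeping it level so that no slide falls out, and slide it plain end first under the guide rails until its wide blue front plate is up against the rail ends; then swing the orange catch fully shut behind it. Leave the other things on the bench where they are.

Things in the scene. Friction and masses are not known exactly. Their poses are not given: they have to be found in the camera images.
- tray: Loose slide tray, about 0.25 kg, flat on the bench. Origin: centre of its underside, below the grip. +x: to its plain nose end; -x: to its blue front plate. Grey plate x -80 to +80 mm, 92 mm wide, 8 mm thick (84 mm wide over the last 10 mm at the nose), four glass slides fixed on it up to 10 mm high. Blue front plate x -90 to -80 mm, 120 mm wide, 24 mm high, flush with the underside.
- tray_grip (a point): Centre of the top of the tray's square black grip, 50 mm above the tray's underside. The grip is 26 x 26 mm, sides parallel to the tray's x and y, 8 to 50 mm above the underside, and can be pinched across x or across y.
- tray_nose (a point): middle of the tray's nose edge, 80 mm along the tray's +x from its origin, 4 mm above its underside
- bay: Loading bay of the slide reader, fixed; place and yaw vary. Origin: on the bench, right under where the tray's origin is when home; +x: the way the tray slides in; z up. Grey deck 10 mm high, x -200 to +90 mm, y +-66 mm; x -200 to -80 mm is open apron. White housing x +90 to +154 mm, y +-75 mm, 85 mm high.
- bay_home (a point): Point on the deck where the tray's origin lies when home, 10 mm above the bay's origin; the tray's axes are then parallel to the bay's and its front plate meets the rail ends. A lip 12 mm above the deck on each rail reaches in to y +-41 mm for x -55 to +83 mm of the bay, so the tray cannot be laid in from above. Rail tops 26 mm above the bench.
- rail_mouth (a point): On the deck, midway between the rail ends, 79 mm along the bay's -x from its origin. Aluminium rails run from here to x +83 mm; inner walls at y +-48 mm (2 mm free each side of the tray), flaring from x -55 mm out to y +-55 mm here. The 120 mm front plate cannot pass between them.
- catch (a joint): Angle of the orange catch arm (rad) on its upright hinge; light friction (0.04 N m), stays where left. 0: arm points along the bay's -x, beside the apron. Negative (to -0.8): swung outward. 1.57 (end stop): shut, arm along the bay's +y, across behind the front plate with 4 mm to spare. Grows clockwise seen from above. Starts open, -0.7 to -0.2.
- catch_pivot (a point): axis of the catch's hinge at deck height: at x -108 mm, y -84 mm of the bay, 10 mm above the bench
- catch_knob (a point): Centre of the top of the upright round orange finger post on the catch arm: 12 mm in diameter, top 70 mm above the bench, 70 mm from the hinge axis. The arm below it is 84 mm long and 12 mm wide and lies 13 to 21 mm above the bench.
- timer: bystander: white lab timer 66x66x19 mm; origin centre of underside
- tip_box: bystander: pipette tip box with clear lid, 64x118x56 mm; origin near the centre of its underside
- elisa_plate: bystander: white 96-well plate 128x86x19 mm; origin centre of underside
- stapler: bystander: white stapler 31x120x36 mm; origin centre of underside

How it is judged (in metres and radians):
On the way:
1. the tray is fully home in the rails, nose first, with the catch still open (x of tray in the frame of bay between -0.006 and 0.006 m and y of tray in the frame of bay between -0.006 and 0.006 m and z of tray in the frame of bay between 0.005 and 0.015 m and x of tray_nose in the frame of bay above 0.07 m and angle between tray's own z axis and vertical below 0.08 rad and value of joint catch below 0.9 rad), for 0.2 s.
At the end, for the whole second after the job is handed in: The tray lies on the deck between the rails, nose in, within 6 mm of its home position along and across the rails and in height, level (within 0.08 rad) and at rest; the catch is shut (beyond 1.42 rad); the timer, tip box, well plate and stapler are within 30 mm of where they stood (x of tray in the frame of bay between -0.006 and 0.006 m and y of tray in the frame of bay between -0.006 and 0.006 m and z of tray in the frame of bay between 0.005 and 0.015 m and x of tray_nose in the frame of bay above 0.07 m and angle between tray's own z axis and vertical below 0.08 rad and value of joint catch above 1.42 rad and linear speed of tray below 0.02 m/s and distance of each of timer, tip_box, elisa_plate, stapler from where it was at the start of the episode below 0.03 m); the robot touches nothing.
It fails at once if the tray is tipped by more than 0.4 rad (about 23 degrees): slides would fall out (angle between tray's own z axis and vertical above 0.4 rad).
It fails at once if the timer is shoved 30 mm or more (distance of timer from where it was at the start of the episode above 0.03 m).
It fails at once if the tip box is shoved 30 mm or more (distance of tip_box from where it was at the start of the episode above 0.03 m).
It fails at once if the well plate is shoved 30 mm or more (distance of elisa_plate from where it was at the start of the episode above 0.03 m).
It fails at once if the stapler is shoved 30 mm or more (distance of stapler from where it was at the start of the episode above 0.03 m).
It also fails if it takes over 64 s, if anything falls off the work surface, if the arm or the gripper's body presses on something with over 40 N, if the wrist force passes 120 N, or if a joint passes its speed limit or range.

ROBOT

A 6-joint arm with a two-finger parallel gripper is mounted at the origin on a cart in front of the work surface, level with it; the furniture and walls round the work are solid. World frame = base frame: x ahead of the robot, y to its left, z up, the work surface at z = 0. Lengths are in mm, angles in degrees, forces in N, time in s.
With the tool pointing down it reaches from about 225 to 875 mm from the base axis. Payload 3.4 kg.
Tool frame: the origin (TCP) lies midway between the tips of the shut fingers; the grasp point (between the pads) lies arm.tcp_to_grasp behind it (arm.tcp_to_grasp is the distance from the TCP to the grasp point, in mm); z points along the fingers, y is the line along which they close (so a half turn about z gives the same grasp; the last joint's range is limited). The gripper opens to 85 mm and grips with 20 to 120 N. Pads are 22 mm wide; open, the fingers measure 114 mm over their backs; the gripper's body (76 mm by 85 mm) begins 54 mm behind the grasp point. The pads swing forward as they close: fully open they stand 13 mm farther back than shut.
Start: joints at [-72.25, 15.808, 86.224, -0, 77.962, -6.933], TCP at [240.122, -522.498, 231.328] pointing down, gripper open.
Joint ranges: [-165.64, 165.64], [-43.16, 119.46], [12.63, 154.43], [-67.54, 247.53], [6.08, 155.33], [-154.97, 154.97]. Speed limits (degrees/s): [147.25, 147.25, 180, 180, 180, 180].

INTERFACE

Orientations are given as [roll, pitch, yaw] about the fixed x, y, z axes, in that order (R = Rz(yaw) Ry(pitch) Rx(roll)).
In Python, from plant import arm gives the robot as it stands.
- The arm moves only by the shell command python3 -m jog 'ROWS' [FORCE]. ROWS is JSON, a list of rows, each a list of 3 entries, a list of its own where there are three numbers: the gripper's target within -1 to 1 (fully open at 1, half-way at 0, shut at -1), then the shift along the tool's x, y, z in mm, then the turn about the tool's z in degrees. A call has 1 to 8 rows; each row is the pose to reach, as a shift and turn from the pose commanded when the call began, along the tool's axes at that moment; what a row does not reach only later rows make up. A row lasts 1/8 s, in which the tool goes at most 62.5 mm and 10.7 degrees, less where a joint would pass 70% of its speed; a pose out of reach is approached as far as the arm can. A call with a gripper value outside its range is refused whole. The fingers move at their own pace and stop on an object; FORCE is the grip in N (left out, the last holds). Time passes only in rows, so rows that repeat a pose let the fingers close. It gives the time, the measured TCP pose, the force, the opening and the grip force at its end, in the units of the state.
- arm.sense(): the state, without advancing time (a new reading comes with each control period).
- arm.read_camera(name): name is "scene" or "top"; returns the picture (420x560x3 uint8, blue, green, red); there is no depth.
- arm.calibration(name): a dict with "mtx" (3x3 intrinsics, pixels), "world_to_cam" (4x4, takes a point from world to camera coordinates). Camera axes: x right, y down, z forward; pixel columns grow to the right and rows downward; lengths in mm; the calibration is good to about 2 mm. A picture is of the moment at which its call begins. calibration takes no time and is no camera call.
- arm.close_job(): hands the job in; it is judged then, once.
The state is a dict: "time": time; "joints": joint angles; "qd": joint speeds; "joint_efforts": joint torques, N m; "tool_pos": TCP position; "tcp_rot": TCP orientation; "contact_force": force on the tool from outside, world axes, zero at the start; "torque": the same for the moment, N m; "opening": finger opening in mm; "gripper_force": force on a finger pad.
Only numpy, scipy, OpenCV 4.12 (cv2) and the standard library are available. Lean on these libraries where they do the work, as an engineer would, in place of code of your own. Each camera call takes 0.05 s, during which the arm holds its last target. There are 200 camera calls.

## Working session

There is one attempt and no reset: what is moved stays moved. The work goes in short steps, Python scripts to look and compute and a shell command to move; the robot and the scene stay as the last step left them, time stands still between calls to the robot, and variables do not carry over. Pictures are saved under pics/ and viewed, at most 10 in all, crops included, and the job is handed in when it is done.

```bash
mkdir -p pics; python3 - <<'E'
from plant import arm
import cv2,numpy as np
for n in("top","scene"):
    cv2.imwrite(f"pics/{n}0.png",arm.read_camera(n)); c=arm.calibration(n); print(n,np.round(c["mtx"],1).tolist(),np.round(c["world_to_cam"],3).tolist())
print(arm.sense(),arm.tcp_to_grasp)
E
```

```text
top [[450.5, 0.0, 277.0], [0.0, 450.5, 206.6], [0.0, 0.0, 1.0]] [[-0.014, -1.0, -0.018, 61.955], [-0.988, 0.017, -0.154, 496.862], [0.155, 0.016, -0.988, 1575.749], [0.0, 0.0, 0.0, 1.0]]
scene [[508.4, 0.0, 283.4], [0.0, 508.4, 202.6], [0.0, 0.0, 1.0]] [[-0.683, -0.731, 0.012, 396.442], [-0.561, 0.513, -0.649, 318.851], [0.468, -0.45, -0.761, 1885.799], [0.0, 0.0, 0.0, 1.0]]
{'time': 0.1, 'joints': array([-7.22501054e+01,  1.58460466e+01,  8.62883579e+01, -3.23443859e-04,
        7.79617743e+01, -6.93313057e+00]), 'qd': array([-0.01070145, -0.04964596, -0.19455684, -0.01541532,  0.02115516,
        0.0486973 ]), 'joint_efforts': array([ 1.33194422e-03, -4.17699659e+01, -2.46406263e+01, -2.22278959e-04,
        5.76761508e-03, -8.51068165e-06]), 'tool_pos': array([ 239.9650987 , -522.01853262,  230.50310015]), 'tcp_rot': array([-1.79904486e+02, -1.12959176e-02,  2.46830834e+01]), 'contact_force': array([0.00909568, 0.61780227, 0.70830562]), 'torque': array([0.01100779, 0.04310325, 0.01677639]), 'gripper_force': 0.0, 'opening': 85.30869891358876} 18.700000000000003
```

View pics/top0.png

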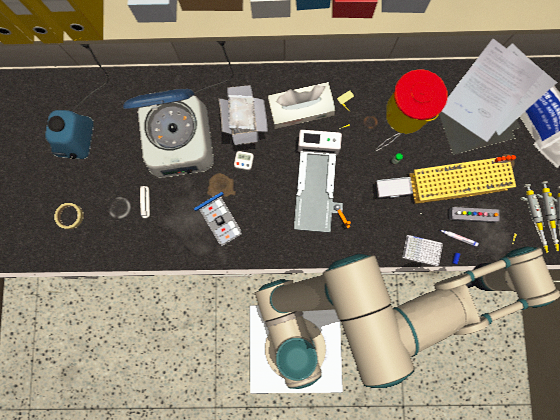

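View pics/scene0.png

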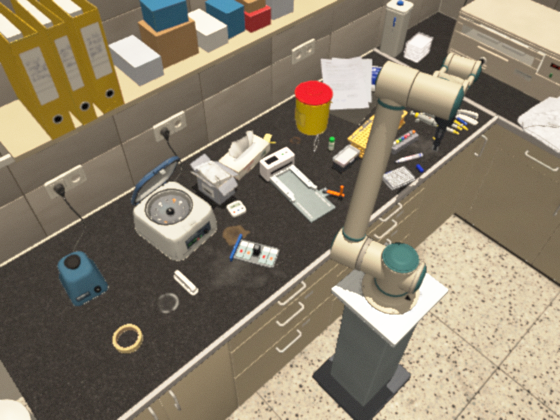

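The top view shows the tray at about (220,220) with its blue plate at the upper left. The bay is at (317,190) with its apron toward the robot, and the orange catch is at (343,215). I'll enlarge both views.

```bash
python3 - <<'E'
import cv2,numpy as np
t=cv2.imread("pics/top0.png")[120:260,185:365]; s=cv2.imread("pics/scene0.png")[140:280,220:360]
cv2.imwrite("pics/a.png",cv2.resize(t,(720,560),interpolation=cv2.INTER_CUBIC)); cv2.imwrite("pics/b.png",cv2.resize(s,(560,560),interpolation=cv2.INTER_CUBIC))
E
```

```text
(no output)
```

View pics/a.png

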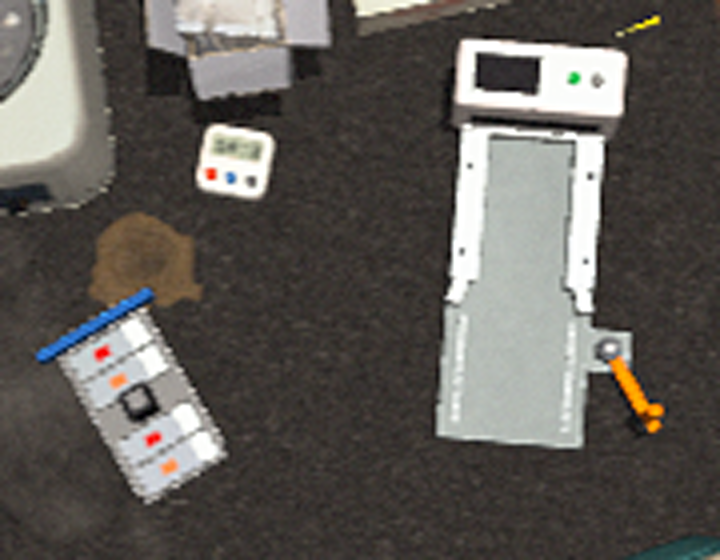

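View pics/b.png

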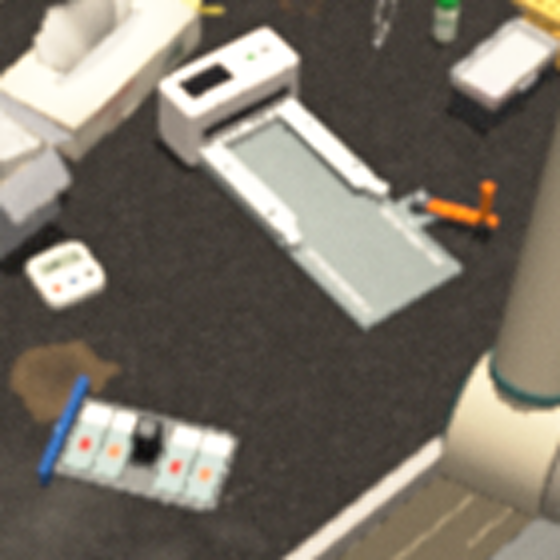

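```bash
cat > h.py <<'E'
from plant import arm
import cv2,numpy as np
def ray(n,uv,z):
    c=arm.calibration(n);K=np.array(c["mtx"]);T=np.array(c["world_to_cam"]);R=T[:3,:3];o=-R.T@T[:3,3]
    d=R.T@np.linalg.inv(K)@np.array([uv[0],uv[1],1.]);return (o+d*(z-o[2])/d[2])[:2]
OFF={"top":(185,120),"scene":(220,140)}
def crop(n,p,z):
    return ray(n,[(p[i]+.5)/4-.5+OFF[n][i] for i in(0,1)],z)
def fit(L,W):
    L=np.array(L,float);W=np.array(W);a=L-L.mean(0);b=W-W.mean(0)
    y=np.arctan2((a[:,0]*b[:,1]-a[:,1]*b[:,0]).sum(),(a*b).sum());R=np.array([[np.cos(y),-np.sin(y)],[np.sin(y),np.cos(y)]])
    t=W.mean(0)-R@L.mean(0);return t,np.degrees(y),W-(L@R.T+t)
def blobs(n,lo,hi,img=None):
    i=arm.read_camera(n) if img is None else img
    return cv2.inRange(cv2.cvtColor(i,cv2.COLOR_BGR2HSV),lo,hi)
E
python3 - <<'E'
from h import *
B=[("top",(437,436),-200,66,10),("top",(582,447),-200,-66,10),("top",(463,40),154,75,85),("top",(628,50),154,-75,85),("top",(455,110),90,75,85),("top",(616,120),90,-75,85),
("scene",(366,327),-200,66,10),("scene",(462,267),-200,-66,10),("scene",(162,88),154,75,85),("scene",(262,30),154,-75,85),("scene",(298,65),90,-75,85),("scene",(200,130),90,75,85)]
T=[("top",(152,292),-85,60,24),("top",(38,355),-85,-60,24),("top",(138,398),0,0,50),("top",(227,457),80,42,8),("top",(148,503),80,-42,8),
("scene",(237,435),80,42,8),("scene",(213,507),80,-42,8),("scene",(150,428),0,0,50)]
for S in(B,T):
  for v in("top","scene",None):
    Q=[s for s in S if v in(None,s[0])]
    t,y,r=fit([s[2:4] for s in Q],[crop(s[0],s[1],s[4]) for s in Q]);print(v,t.round(1),y.round(2),r.round(1).tolist())
print("knob",crop("top",(655,408),70),crop("scene",(487,186),70),"pivot",crop("top",(609,348),25))
E
```

```text
top [609.7 -90.1] -5.64 [[3.3, -0.6], [4.2, 0.2], [-2.8, -3.4], [-0.3, -0.8], [-3.6, -1.2], [-0.8, 5.8]]
scene [602.9 -83.6] -4.37 [[9.3, 0.2], [7.9, 1.0], [-3.5, -7.0], [1.4, 1.0], [-1.4, 4.9], [-13.7, -0.2]]
None [606.3 -86.8] -5.01 [[7.7, -1.7], [7.1, -0.8], [1.2, -8.4], [2.1, -5.7], [0.5, -5.5], [1.7, 1.7], [5.0, 1.3], [5.1, 1.9], [-7.6, -2.0], [-1.0, 5.9], [-3.9, 9.1], [-17.9, 4.1]]
top [453.5 261. ] -150.23 [[-2.2, 0.9], [1.0, 0.1], [0.8, -0.6], [-0.4, 0.5], [0.8, -0.8]]
scene [452.4 262.9] -148.12 [[2.3, -0.1], [0.7, 2.1], [-3.0, -2.0]]
None [453.4 261.1] -149.95 [[-2.2, 0.2], [1.6, -0.3], [0.9, -0.8], [-0.7, 0.6], [0.8, -0.6], [3.7, 0.2], [-0.1, 1.0], [-4.0, -0.2]]
knob [ 435.5470045  -194.44749531] [ 433.50775638 -192.36958532] pivot [ 496.08369247 -161.59481544]
```

```bash
cat >> h.py <<'E'
def deck(img,t=(606,-90),y=-5.2):
    # apron edges by subpixel brightness gradient in a rectified z=10 view, 1 px = 1 mm in approx bay frame
    c=arm.calibration("top");P=np.array(c["mtx"])@np.array(c["world_to_cam"])[:3]
    a=np.radians(y);M=np.array([[np.cos(a),-np.sin(a),0,t[0]],[np.sin(a),np.cos(a),0,t[1]],[0,0,0,10],[0,0,0,1]])
    M=np.c_[M[:,0],M[:,1],M[:,3]];H=P@M@np.array([[-1,0,150.],[0,-1,100],[0,0,1]])[:, :]
    # pixel (u,v)->local: x=150-v,y=100-u
    H=P@M@np.array([[0,-1,200.],[-1,0,120],[0,0,1]])
    return cv2.warpPerspective(img,H,(240,480),flags=cv2.INTER_CUBIC|cv2.WARP_INVERSE_MAP)
E
python3 - <<'E'
from h import *
i=cv2.imread("pics/top0.png");w=deck(i);g=cv2.GaussianBlur(cv2.cvtColor(w,cv2.COLOR_BGR2GRAY),(0,0),1.5).astype(float)
cv2.imwrite("pics/w.png",w)
# sides along apron x -190..-130 
gx=np.gradient(g,axis=1);gy=np.gradient(g,axis=0)
L=[];Rr=[]
for x in range(-190,-125,4):
    r=gx[200-x];L.append((x,120-(40+np.argmax(r[40:70]))));Rr.append((x,120-(170+np.argmin(r[170:205]))))
F=[(200-(385+np.argmin(gy[385:420,120-y])),y) for y in range(-55,56,5)]
for n,A in(("L",L),("R",Rr)):
    A=np.array(A,float);p=np.polyfit(A[:,0],A[:,1],1);print(n,np.degrees(np.arctan(p[0])),np.polyval(p,-160),A[:,1])
A=np.array(F,float);p=np.polyfit(A[:,1],A[:,0],1);print("F",-np.degrees(np.arctan(p[0])),p[1],A[:,0])
E
```

```text
L -0.31596616928837623 68.95220588235294 [69. 69. 69. 69. 70. 70. 70. 68. 68. 69. 68. 68. 68. 69. 69. 69. 70.]
R -0.8425242607404273 -63.500000000000014 [-64. -64. -64. -63. -63. -63. -63. -62. -62. -63. -63. -64. -64. -65.
 -65. -64. -64.]
F -0.7133295668254569 -193.6521739130435 [-194. -194. -195. -195. -195. -194. -193. -193. -193. -194. -194. -194.
 -194. -194. -193. -192. -193. -193. -193. -194. -194. -194. -192.]
```

View pics/w.png

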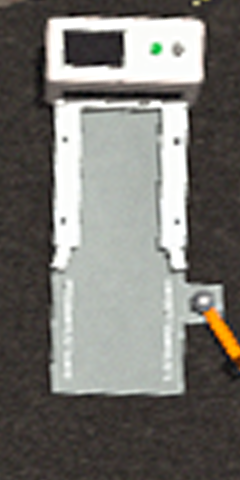

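Bay is about (612.4, −89.6) at yaw −5.8°, and the pivot position agrees with that. Tray is about (453.5, 261) at yaw −150.2°. I'll grasp at tool yaw 29.8 and end at 174.2, turning through −z tool.

```bash
cat >> h.py <<'E'
def to(x,y,z,yaw):
    s=arm.sense();p=s["tool_pos"];w=np.radians(s["tcp_rot"][2]);d=np.array([x,y,z])-p
    dy=(yaw-s["tcp_rot"][2]+180)%360-180
    print("t%.2f"%s["time"],"at",p.round(1),s["tcp_rot"].round(1),"shift",round(np.cos(w)*d[0]+np.sin(w)*d[1],1),round(np.sin(w)*d[0]-np.cos(w)*d[1],1),round(-d[2],1),"turn",round(-dy,1))
E
python3 -c "
from h import *
to(453.5,261,150,29.8)"
```

```text
t0.10 at [ 240.  -522.   230.5] [-179.9   -0.    24.7] shift 521.0 -622.3 80.5 turn -5.1
```

```bash
python3 -m jog '[[1,[260,-311,0],-2],[1,[260,-311,0],-2],[1,[260,-311,0],-2],[1,[260,-311,0],-2],[1,[521,-622,80],-5],[1,[521,-622,80],-5],[1,[521,-622,80],-5],[1,[521,-622,80],-5]]' 60; python3 -c "
from h import *
to(453.5,261,80,29.8)"
```

```text
time: 1.1
tool_pos: [371.1, -40.6, 195.8]
tcp_rot: [180.0, -0.0, 29.7]
contact_force: [0.9, -0.8, -0.3]
opening: 85.4
gripper_force: 0.0
t1.10 at [371.1 -40.6 195.8] [180.   -0.   29.7] shift 220.9 -221.4 115.8 turn -0.1
```

```bash
python3 -m jog '[[1,[220,-221,100],0],[1,[220,-221,100],0],[1,[220,-221,100],0],[1,[220,-221,100],0],[1,[220,-221,100],0],[1,[220,-221,100],0],[1,[220,-221,100],0],[1,[220,-221,100],0]]'; python3 -c "
from h import *
to(453.5,261,19,29.8)
i=arm.read_camera('top');cv2.imwrite('pics/c.png',cv2.resize(i[170:260,180:280],(800,600)))"
```

```text
time: 2.1
tool_pos: [452.2, 257.0, 96.3]
tcp_rot: [180.0, 0.0, 29.6]
contact_force: [-0.2, 0.6, -0.1]
opening: 85.5
gripper_force: 0.0
t2.10 at [452.2 257.   96.3] [180.    0.   29.6] shift 3.1 -2.8 77.3 turn -0.2
```

```bash
python3 -m jog '[[1,[3,-3,40],0],[1,[3,-3,77],0],[1,[3,-3,77],0],[0,[3,-3,77],0],[-1,[3,-3,77],0],[-1,[3,-3,77],0],[-1,[3,-3,77],0],[-1,[3,-3,77],0]]' 60; python3 -m jog '[[-1,[0,0,0],0],[-1,[0,0,0],0],[-1,[0,0,-5],0],[-1,[0,0,-40],0],[-1,[0,0,-80],0],[-1,[0,0,-80],0],[-1,[0,0,-80],0]]'; python3 -c "
from h import *
to(448.2,-72.9,110,174.2)"
```

```text
time: 3.15
tool_pos: [454.6, 263.0, 20.3]
tcp_rot: [180.0, -0.1, 29.7]
contact_force: [0.3, 0.4, 6.8]
opening: 25.2
gripper_force: 61.1
time: 4.03
tool_pos: [452.7, 262.1, 98.1]
tcp_rot: [-180.0, 0.1, 29.7]
contact_force: [-0.1, -0.1, -2.8]
opening: 25.0
gripper_force: 60.0
t4.03 at [452.7 262.1  98.1] [-1.80e+02  1.00e-01  2.97e+01] shift -169.9 288.8 -11.9 turn -144.5
```

```bash
python3 -m jog '[[-1,[-10,15,-10],-9],[-1,[-24,34,-10],-19],[-1,[-38,54,-10],-29],[-1,[-52,74,-10],-39],[-1,[-66,94,-10],-49],[-1,[-80,115,-10],-59],[-1,[-95,136,-10],-69],[-1,[-109,157,-10],-79]]'; python3 -c "
from h import *
to(423.4,-70.4,98,174.2)"
```

```text
time: 5.03
tool_pos: [435.1, 71.3, 107.2]
tcp_rot: [-179.8, -0.1, 109.0]
contact_force: [-0.3, 0.3, -3.1]
opening: 25.0
gripper_force: 59.8
t5.03 at [435.1  71.3 107.2] [-1.798e+02 -1.000e-01  1.090e+02] shift -130.1 -57.2 9.2 turn -65.2
```

```bash
python3 -m jog '[[-1,[-18,-8,0],-9],[-1,[-37,-16,0],-19],[-1,[-56,-25,0],-29],[-1,[-76,-33,0],-39],[-1,[-96,-42,0],-49],[-1,[-115,-50,0],-59],[-1,[-130,-57,10],-65],[-1,[-130,-57,10],-65]]';  python3 -m jog '[[-1,[0,0,30],0],[-1,[0,0,30],0],[-1,[0,0,30],0]]'; python3 - <<'E'
from h import *
to(423.4,-70.4,33,174.2)
for n in("top","scene"):
    cv2.imwrite(f"pics/{n}1.png",arm.read_camera(n))
t=cv2.imread("pics/top1.png")[150:270,260:380]; s=cv2.imread("pics/scene1.png")[150:270,240:360]
cv2.imwrite("pics/d.png",np.hstack([cv2.resize(q,(400,400),interpolation=cv2.INTER_CUBIC) for q in(t,s)]))
E
```

```text
time: 6.02
tool_pos: [422.7, -69.4, 97.1]
tcp_rot: [179.9, -0.3, 173.5]
contact_force: [-0.5, -0.0, -2.7]
opening: 25.3
gripper_force: 59.9
time: 6.4
tool_pos: [424.6, -68.8, 69.2]
tcp_rot: [180.0, -0.0, 173.7]
contact_force: [-0.3, -0.7, -3.4]
opening: 25.2
gripper_force: 59.7
t6.40 at [424.6 -68.8  69.2] [180.   -0.  173.7] shift 1.0 -1.7 36.2 turn -0.5
```

View pics/d.png

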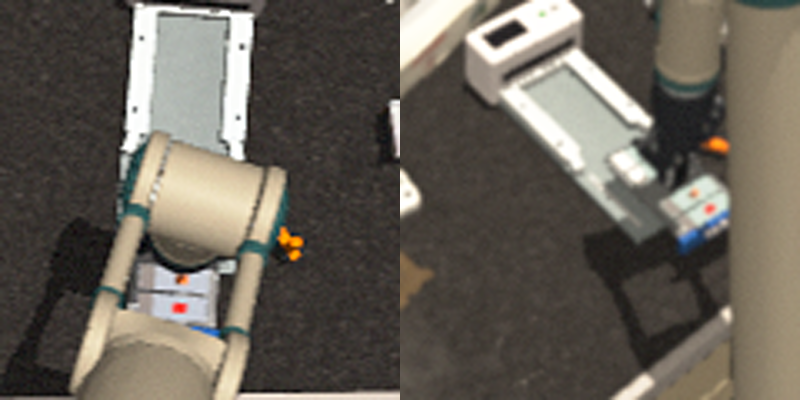

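The top view shows the tray in line with the bay, plate toward the robot. The wrist hides most of it. I'll lower to just above the deck and slide in, watching the forces.

```bash
python3 -m jog '[[-1,[1,-2,20],-0.5],[-1,[1,-2,37],-0.5],[-1,[1,-2,37],-0.5],[-1,[1,-2,37],-0.5]]'; python3 - <<'E'
from h import *
def bay(x,y):
    a=np.radians(-5.8);return 612.4+np.cos(a)*x-np.sin(a)*y,-89.6+np.sin(a)*x+np.cos(a)*y
to(*bay(-150,0),31.5,174.2);to(*bay(-100,0),31.5,174.2)
E
```

```text
time: 7.0
tool_pos: [424.1, -71.3, 32.9]
tcp_rot: [-180.0, 0.1, 174.2]
contact_force: [0.1, -0.2, -2.7]
opening: 25.2
gripper_force: 59.7
t7.00 at [424.1 -71.3  32.9] [-1.800e+02  1.000e-01  1.742e+02] shift -39.2 0.9 1.4 turn -0.0
t7.00 at [424.1 -71.3  32.9] [-1.800e+02  1.000e-01  1.742e+02] shift -89.2 0.9 1.4 turn -0.0
```

```bash
python3 -m jog '[[-1,[-15,1,1],0],[-1,[-30,1,1],0],[-1,[-45,1,1],0],[-1,[-55,1,1],0],[-1,[-65,1,1],0],[-1,[-75,1,1],0],[-1,[-80,1,1],0],[-1,[-80,1,1],0]]'; python3 - <<'E'
from h import *
a=np.radians(5.8);s=arm.sense();p=s["tool_pos"][:2]-[612.4,-89.6];R=np.array([[np.cos(a),-np.sin(a)],[np.sin(a),np.cos(a)]]);print(R@p,R@s["contact_force"][:2],s["torque"])
E
```

```text
time: 8.0
tool_pos: [503.2, -78.3, 31.0]
tcp_rot: [-180.0, -0.0, 174.2]
contact_force: [-0.2, 0.0, -2.2]
opening: 25.5
gripper_force: 59.9
[-109.79007895    0.20866723] [-0.24802418 -0.02277333] [ 0.03928614 -0.02020321  0.03202376]
```

```bash
cat > f.py <<'E'
from h import *
a=np.radians(5.8);s=arm.sense();p=s["tool_pos"][:2]-[612.4,-89.6];R=np.array([[np.cos(a),-np.sin(a)],[np.sin(a),np.cos(a)]]);print("bay",(R@p).round(1),"F",(R@s["contact_force"][:2]).round(1),s["torque"].round(2))
E
python3 -m jog '[[-1,[-8,0,0],0],[-1,[-16,0,0],0],[-1,[-24,0,0],0],[-1,[-32,0,0],0],[-1,[-40,0,0],0],[-1,[-48,0,0],0],[-1,[-54,0,0],0],[-1,[-60,0,0],0]]'; python3 f.py
```

```text
time: 9.0
tool_pos: [562.9, -84.4, 31.0]
tcp_rot: [-180.0, -0.0, 174.2]
contact_force: [0.5, 0.4, -3.6]
opening: 25.2
gripper_force: 59.9
bay [-49.7   0.2] F [0.4 0.4] [-0.08 -0.02 -0.01]
```

```bash
python3 -m jog '[[-1,[-7,0,0],0],[-1,[-14,0,0],0],[-1,[-21,0,0],0],[-1,[-28,0,0],0],[-1,[-33,0,0],0],[-1,[-38,0,0],0],[-1,[-42,0,0],0],[-1,[-42,0,0],0]]'; python3 f.py
```

```text
time: 10.0
tool_pos: [604.8, -88.7, 31.0]
tcp_rot: [-180.0, 0.0, 174.2]
contact_force: [-0.6, 0.2, -2.3]
opening: 25.2
gripper_force: 59.9
bay [-7.7  0.1] F [-0.6  0.1] [-0.02 -0.06  0.04]
```

Now I'll creep forward until it touches.

```bash
python3 -m jog '[[-1,[-2,0,0],0],[-1,[-4,0,0],0],[-1,[-5,0,0],0],[-1,[-6,0,0],0],[-1,[-6,0,0],0]]'; python3 f.py;  python3 -m jog '[[-1,[-1,0,0],0],[-1,[-2,0,0],0],[-1,[-2,0,0],0]]'; python3 f.py
```

```text
time: 10.62
tool_pos: [608.3, -89.0, 30.6]
tcp_rot: [180.0, -0.3, 174.2]
contact_force: [-4.7, -1.0, -0.7]
opening: 25.1
gripper_force: 60.2
bay [-4.2  0.2] F [-4.6 -1.5] [-0.09  0.75 -0.12]
time: 11.0
tool_pos: [608.3, -89.0, 30.6]
tcp_rot: [180.0, -0.5, 174.2]
contact_force: [-8.9, -0.6, 1.9]
opening: 25.2
gripper_force: 60.5
bay [-4.1  0.2] F [-8.8 -1.5] [-0.11  1.23 -0.17]
```

Firm contact at the stop. I'll back off the preload, settle the tray onto the deck, release and rise.

```bash
python3 -m jog '[[-1,[1,0,0.5],0],[-1,[1,0,0.5],0],[-0.4,[1,0,0.5],0],[-0.2,[1,0,0.5],0],[0,[1,0,0.5],0],[0,[1,0,0.5],0]]'; python3 -m jog '[[0,[0,0,-15],0],[0,[0,0,-50],0],[0,[0,0,-100],0],[0,[0,0,-130],0],[0,[150,180,-130],0],[0,[150,180,-130],0],[0,[150,180,-130],0],[0,[150,180,-130],0]]'; python3 - <<'E'
from h import *
i=arm.read_camera("top");cv2.imwrite("pics/top2.png",i)
s=arm.read_camera("scene");cv2.imwrite("pics/scene2.png",s)
cv2.imwrite("pics/e.png",np.hstack([cv2.resize(q,(400,400),interpolation=cv2.INTER_CUBIC) for q in(i[140:240,275:375],s[140:240,250:350])]))
E
```

```text
time: 11.75
tool_pos: [612.4, -89.5, 31.0]
tcp_rot: [-180.0, 0.1, 174.2]
contact_force: [0.2, -0.4, -0.4]
opening: 42.7
gripper_force: 0.0
time: 12.75
tool_pos: [479.1, 106.8, 161.8]
tcp_rot: [180.0, 0.1, 174.2]
contact_force: [-0.3, 0.0, 0.7]
opening: 42.7
gripper_force: 0.0
```

View pics/e.png

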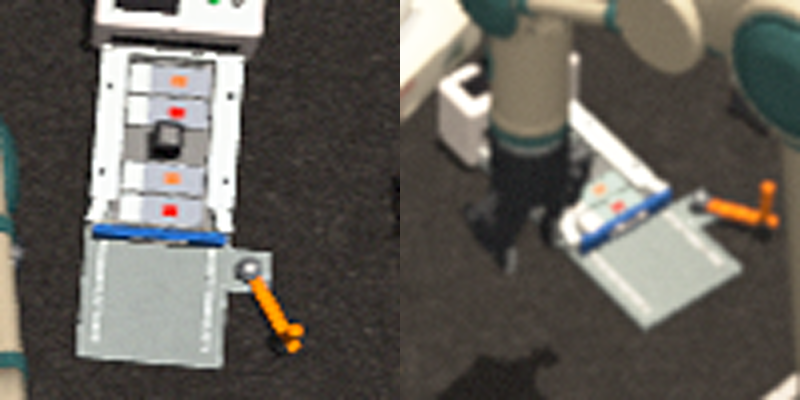

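The tray sits under the rails, nose in, with the plate near the rail ends. I'll measure the remaining gap.

```bash
python3 - <<'E'
from h import *
i=cv2.imread("pics/top2.png");m=blobs("top",(100,120,80),(125,255,255),i)[180:215,290:340]
c=max(cv2.findContours(m,0,2)[0],key=cv2.contourArea)
hsv=cv2.cvtColor(i,cv2.COLOR_BGR2HSV)[180:215,290:340]
w=np.where(m>0,hsv[...,1].astype(float),0);v,u=np.nonzero(m);W=np.ones(len(u))
uv=[290+u.mean(),180+v.mean()]
a=np.radians(5.8);R=np.array([[np.cos(a),-np.sin(a)],[np.sin(a),np.cos(a)]]);f=lambda p:(R@(p-np.array([612.4,-89.6]))).round(1)
print("plate",f(ray("top",uv,24)),len(u),cv2.minAreaRect(c))
E2=lambda p,z:f(ray("top",[(p[0]+.5)/4-.5+275,(p[1]+.5)/4-.5+140],z))
print("ends",E2((94,231),24),E2((225,240),24))
print("grip",E2((170,132),50),"railends L,R",E2((97,222),26),E2((224,231),26),"apron",E2((77,356),10),E2((220,368),10))
# same for blue top band before move (offset check)
j=cv2.imread("pics/top0.png");m=blobs("top",(100,120,80),(125,255,255),j)[185:220,190:235];v,u=np.nonzero(m);p=ray("top",[190+u.mean(),185+v.mean()],24)
b=np.radians(150.2);print("initial plate in tray frame",np.array([[np.cos(b),-np.sin(b)],[np.sin(b),np.cos(b)]])@(p-[453.5,261]),len(u))
E
```

```text
plate [-83.5  -0.1] 87 ((24.041175842285156, 17.964704513549805), (32.13583755493164, 2.53098464012146), 4.398705005645752)
ends [-86.2  58.5] [-84.5 -60.2]
grip [ 5.  -1.9] railends L,R [-78.1  56.5] [-76.7 -58.5] apron [-199.5   64.5] [-199.4  -65. ]
initial plate in tray frame [-84.49516122  -1.59597253] 96
```

The plate is about 1 mm from nominal home, well within 6 mm. Next is the catch: fingers shut, pushing the knob from its outer side.

```bash
cat >> f.py <<'E'
import sys
if len(sys.argv)>1:
    q=R@p;x,y=map(float,sys.argv[1:]);print("tool shift",round(q[0]-x,1),round(y-q[1],1),"z",s["tool_pos"][2])
E
python3 f.py -156 -150
```

```text
bay [-154.5  183.1] F [ 0.9 -0.4] [-0.04 -0.01  0.03]
tool shift 1.5 -333.1 z 161.68025145619163
```

```bash
python3 -m jog '[[-1,[1,-333,0],0],[-1,[1,-333,0],0],[-1,[1,-333,0],0],[-1,[1,-333,0],0],[-1,[1,-333,0],0],[-1,[1,-333,0],0],[-1,[1,-333,0],0],[-1,[1,-333,0],0]]' && python3 -m jog '[[-1,[0,0,60],0],[-1,[0,0,120],0],[-1,[0,0,120],0],[-1,[0,0,120],0]]'; python3 f.py -178 -103
```

```text
time: 13.85
tool_pos: [445.7, -224.9, 160.6]
tcp_rot: [179.9, -0.0, 174.2]
contact_force: [0.5, -0.0, -0.5]
opening: -0.1
gripper_force: 0.0
time: 14.35
tool_pos: [447.1, -226.0, 42.1]
tcp_rot: [-179.9, 0.1, 174.3]
contact_force: [1.1, 0.5, 0.2]
opening: -0.2
gripper_force: 0.0
bay [-150.6 -152.4] F [1.1 0.6] [-0.04 -0.01 -0.03]
tool shift 27.4 49.4 z 42.14376056472421
```

```bash
python3 -m jog '[[-1,[12,18,0],0],[-1,[22,36,0],0],[-1,[27,49,0],0],[-1,[29,59,0],0],[-1,[29,69,0],0],[-1,[28,79,0],0],[-1,[26,89,0],0],[-1,[22,100,0],0]]'; python3 f.py -162 -35;python3 f.py -145 -22;python3 f.py -121 -14
```

```text
time: 15.35
tool_pos: [433.8, -123.8, 40.3]
tcp_rot: [180.0, -0.1, 174.2]
contact_force: [-0.8, -0.6, 0.3]
opening: 0.2
gripper_force: 0.3
bay [-174.2  -52.1] F [-0.7 -0.6] [-0.11  0.11  0.01]
tool shift -12.2 17.1 z 40.302033234460396
bay [-174.2  -52.1] F [-0.7 -0.6] [-0.11  0.11  0.01]
tool shift -29.2 30.1 z 40.302033234460396
bay [-174.2  -52.1] F [-0.7 -0.6] [-0.11  0.11  0.01]
tool shift -53.2 38.1 z 40.302033234460396
```

Contact force is about 0.9 N, as expected. On to the stop.

```bash
python3 -m jog '[[-1,[-6,9,0],0],[-1,[-12,17,0],0],[-1,[-20,24,0],0],[-1,[-29,30,0],0],[-1,[-38,35,0],0],[-1,[-46,38,0],0],[-1,[-51,38,0],0],[-1,[-51,38,0],0]]'; python3 f.py;python3 -m jog '[[-1,[-2,0,0],0],[-1,[-4,0,0],0],[-1,[-4,0,0],0]]'; python3 f.py
```

```text
time: 16.35
tool_pos: [484.4, -90.8, 39.9]
tcp_rot: [179.9, -0.5, 174.2]
contact_force: [-8.1, 1.3, 5.8]
opening: -0.1
gripper_force: 4.0
bay [-127.2  -14.1] F [-8.2  0.5] [ 0.08  1.17 -0.06]
time: 16.73
tool_pos: [484.5, -90.7, 39.7]
tcp_rot: [179.9, -1.0, 174.2]
contact_force: [-14.3, -1.1, 10.6]
opening: 0.4
gripper_force: 7.4
bay [-127.1  -14. ] F [-14.2  -2.5] [0.01 2.16 0.01]
```

It's firmly against the end stop. The 2–4 mm offset matches the one seen at the tray stop. I'll retreat and check.

```bash
python3 -m jog '[[-1,[15,0,0],0],[-1,[30,0,0],0],[-1,[30,0,-100],0],[-1,[30,100,-130],0],[-1,[30,200,-130],0],[-1,[30,240,-130],0],[-1,[30,240,-130],0],[-1,[30,240,-130],0]]'; python3 - <<'E'
from h import *
i=arm.read_camera("top");s=arm.read_camera("scene")
cv2.imwrite("pics/g.png",np.hstack([cv2.resize(i[130:240,265:375],(400,400),interpolation=cv2.INTER_CUBIC),cv2.resize(s,(400,400))]))
m=blobs("top",(100,120,80),(125,255,255),i)[180:215,290:340];v,u=np.nonzero(m);p=ray("top",[290+u.mean(),180+v.mean()],24)
a=np.radians(5.8);R=np.array([[np.cos(a),-np.sin(a)],[np.sin(a),np.cos(a)]]);f=lambda p:(R@(p-np.array([612.4,-89.6]))).round(1)
print("plate",f(p))
m=blobs("top",(8,150,120),(22,255,255),i)[185:240,300:365];v,u=np.nonzero(m);P=np.array([f(ray("top",q,21)) for q in np.c_[u+300,v+185]])
print(len(P),P.mean(0),cv2.fitLine(P.astype(np.float32),2,0,.01,.01).ravel())
E
```

```text
time: 17.73
tool_pos: [487.6, 153.5, 171.4]
tcp_rot: [179.9, 0.2, 174.5]
contact_force: [-0.1, 0.3, 0.2]
opening: 0.1
gripper_force: 0.0
plate [-83.5  -0.2]
72 [-105.80694444  -36.87638889] [   0.23005174    0.9731784  -105.806946    -36.87639   ]
```

View pics/g.png

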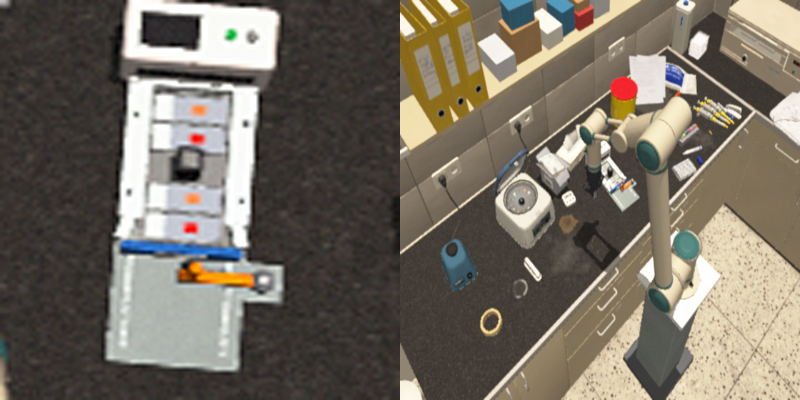

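The arm lies parallel to the front plate and is shut. The tray is home, and the bystanders look untouched. Handing in.

```bash
python3 -c "
from plant import arm
print(arm.close_job())"
```

```text
the job is handed in; nothing more can be done
None
```

I turned the tray end for end and slid it nose first under the rails to the stop. I then swung the catch shut against its end stop and handed the job in at about 18 s; no verdict was returned, but my last camera check put the tray about 1.5 mm from home and showed the bystanders apparently unmoved.

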